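# Open the filament dryer's vent fully and start it

## Task

A damp spool is already shut inside the filament dryer and must be dried with full venting. Push the orange vent lever on the dryer's lid past its half-open click, all the way to the fully open stop, and only then press the green start button fully down and let it spring back. Do not shove or lift the dryer, and leave the things standing on it and around it where they are.

Things in the scene. Friction and masses are not known exactly. Their poses are not given: they have to be found in the camera images.
- dryer: Filament dryer, a low box 290 (x) x 300 (y) x 138 mm high, about 4 kg, loose on rubber feet (a sideways push above about 17 N may slide it). Origin: centre of its underside; x to its back, y to its left seen from the front, z up. Front 73 mm: control deck, top at 122 mm, with display, 12 mm high grey dial (x -110, y -5) and start button. Behind it the flat lid, top at 138 mm, vent at its front edge.
- lever_tab (a point): Centre of the top of the vent lever's orange upright tab, 10 mm thick along the dryer's y (the way it slides), 30 mm wide along x, from 142 to 167 mm above the dryer's underside. It stands on a flat grey shutter plate 55 mm long (y), top at 142 mm; guide rails beside the plate reach 143 mm. Shut it lies at x -36, y +45 mm of the dryer, fully open at y -5. Free space on its +y side.
- vent_lever (a joint): Travel of the vent lever in m along the dryer's -y (to the right seen from its front): 0 = shut (start), 0.025 = half-open click, 0.050 = fully open stop. About 5 to 6 N to leave the shut end; past about 0.016 it snaps ahead into the half-open detent and rests there; it takes another 5 to 6 N to go on, and past about 0.041 it snaps to the stop and stays.
- start_button_top (a point): Centre of the top of the green round start button, 30 mm across, on the control deck's right, facing up, 110 mm in front of and 95 mm to the right of the dryer's centre.
- start_button (a joint): How far the start button is pressed, in m: 0 = up, 0.006 = fully down. Spring return, about 5 N fully down.
- pot_center (a point): Centre (half-way up) of a white desiccant jar with blue cap, 44 mm across, 48 mm high, standing loose on the lid's window at the back left. Bystander.
- bracket_center (a point): Half-way up a red printed L-shaped bracket, 34 x 30 mm, 34 mm high, standing loose on the right end of the vent strip. Bystander.
- spool_center (a point): Centre of a spool of yellow filament lying flat on the table to the left, 200 mm across, 68 mm high. Bystander.
- scraper: Print scraper 200 mm long lying flat on the table to the right. Bystander.
There are look-alikes about, which are no part of the job. There is more than one size of the part that bears pot_center; the job needs the smallest.

How it is judged:
On the way, in this order (a step that is already met when the one before it is completed fails the run):
1. the vent lever is past the half-open click and at the fully open stop (value of joint vent_lever above 0.046 m), for 0.3 s.
2. the start button is pressed down (value of joint start_button above 0.0045 m), for 0.04 s.
At the end, for the whole second after the job is handed in: the vent lever stands within 4 mm of its fully open stop, the start button has sprung back up (within 1.5 mm), the dryer stands level and at rest within 20 mm of where it was, and the jar, bracket, spool and scraper are upright and within 30 mm of where they were (value of joint vent_lever above 0.046 m and value of joint start_button below 0.0015 m and distance of dryer from where it was at the start of the episode below 0.02 m and angle between dryer's own z axis and vertical below 0.05 rad and linear speed of dryer below 0.02 m/s and distance of each of pot_center, bracket_center, spool_center, scraper from where it was at the start of the episode below 0.03 m and angle between each of pot_center, bracket_center's own z axis and vertical below 0.2 rad); the robot touches nothing.
It fails at once if the start button is pressed before the vent is fully open (value of joint start_button above 0.003 m and value of joint vent_lever below 0.046 m).
It fails at once if the dryer is shoved or lifted (distance of dryer from where it was at the start of the episode above 0.02 m or angle between dryer's own z axis and vertical above 0.06 rad).
It fails at once if a bystander is lifted, knocked over or moved (distance of any of pot_center, bracket_center, spool_center, scraper from where it was at the start of the episode above 0.03 m or angle between any of pot_center, bracket_center's own z axis and vertical above 0.3 rad).
It also fails if it takes over 42 s, if anything falls off the work surface, if the arm or the gripper's body presses on something with over 40 N, if the wrist force passes 120 N, or if a joint passes its speed limit or range.

## Robot

A 6-joint arm with a two-finger parallel gripper is mounted at the origin on the work surface. World frame = base frame: x ahead of the robot, y to its left, z up, the work surface at z = 0. Lengths are in m, angles in rad, forces in N, time in s.
With the tool pointing down it reaches from about 0.35 to 0.775 m from the base axis. Payload 5.5 kg.
Tool frame: the origin (TCP) lies at the very end of the fingers, on their centre line; the grasp point (between the pads) lies 19 mm behind it; z points along the fingers, y is the line along which they close (so a half turn about z gives the same grasp; the last joint's range is limited). The gripper opens to 85 mm and grips with 20 to 120 N. Pads are 22 mm wide; open, the fingers measure 114 mm over their backs; the gripper's body (76 mm by 85 mm) begins 54 mm behind the grasp point. The pads swing forward as they close: fully open they stand 13 mm farther back than shut.
Start: joints at [1.076, 0.313, 0.046, 1.304, 0, 1.431], TCP at [0.2, 0.539, 0.205] pointing down, gripper open.
Joint ranges: [-2.76, 2.76], [-0.86, 1.69], [-1.03, 1.26], [-2.2, 2.34], [-1.47, 1.5], [-3.14, 3.14]. Speed limits (rad/s): [2.57, 2.57, 3.14, 3.14, 3.14, 3.14].

## Interface

Orientations are given as a unit quaternion [w, x, y, z].
In Python, from station import ctrl gives the robot as it stands.
- The arm moves only by the shell command python3 -m inch 'ROWS' [FORCE]. ROWS is JSON, a list of rows, each a list of 5 numbers: the finger opening in mm, from 0 to 85.4, then the shift along the tool's x, y, z in units of 15 cm (1.0 is 15 cm), then the turn about the tool's z in units of 60 degrees (1.0 is 60 degrees). A call has 1 to 20 rows; each row is the pose to reach, as a shift and turn from the pose commanded when the call began, along the tool's axes at that moment; what a row does not reach only later rows make up. A row lasts 1/8 s, in which the tool goes at most 62.5 mm and 10.7 degrees, less where a joint would pass 70% of its speed; a pose out of reach is approached as far as the arm can. A call with a number of a shift or a turn outside -1 to 1 is refused whole. A call with a gripper value outside its range is refused whole. The fingers move at their own pace and stop on an object; FORCE is the grip in N (left out, the last holds). Time passes only in rows, so rows that repeat a pose let the fingers close. It gives the time, the measured TCP pose, the force, the opening and the grip force at its end, in the units of the state.
- ctrl.state(): the state, without advancing time (a new reading comes with each control period).
- ctrl.capture(name): name is "side" or "top" or "wrist"; returns a dict with "color" (400x640x3 uint8, red, green, blue), "vfov" (degrees; the focal length in pixels is half the picture's height over the tangent of half this angle, whatever the lens; pixels are square), "cx", "cy" (the principal point, pixels), "rvec" (rotation vector, rad) and "tvec" (3), from world to camera coordinates, as OpenCV has them; the wrist camera has in their place "mount" (4x4, takes a point from camera to tool coordinates, whose origin is the TCP and whose axes are the flange's). Camera axes: x right, y down, z forward; pixel columns grow to the right and rows downward; lengths in m; the calibration is good to about 2 mm. A picture is of the moment at which its call begins: read the wrist's pose just before it. There is no depth.
- ctrl.job_done(): hands the job in; it is judged then, once.
Trained networks look in the newest picture that a camera, given by its name, has taken for a name from the list of things; names that differ only in an ending like _2 or _b are one class to them, and where a whole thing is asked for, a point or a joint stands for the part that bears it (a point fixed in the world has none). Each returns a list of dicts, best first, with "p" (0 to 1); they miss things now and then, are a little off and sometimes report something else, mostly with a low value. They report only what shows in the picture. A call takes as long as a camera call. They do not tell look-alikes from the thing itself.
- ctrl.trace(camera, query): "region" (400x640 bool, what is visible of it) and "box" ([left, top, width, height] in pixels, round what is visible of it).
The state is a dict: "time_s": time; "joints": joint angles; "dq": joint speeds; "joint_torque": joint torques, N m; "position": TCP position; "eef_rot": TCP orientation; "contact_force": force on the tool from outside, world axes, zero at the start; "moment": the same for the moment, N m; "width": opening from 0.0 (shut) to 1.0 (fully open); "grasp_force": force on a finger pad.
Only numpy, scipy, OpenCV 4.12 (cv2) and the standard library are available. Lean on these libraries where they do the work, as an engineer would, in place of code of your own. Each camera call takes 0.05 s, during which the arm holds its last target. There are 200 camera calls.

## Working session

There is one attempt and no reset: what is moved stays moved. The work goes in short steps, Python scripts to look and compute and a shell command to move; the robot and the scene stay as the last step left them, time stands still between calls to the robot, and variables do not carry over. Pictures are saved under pics/ and viewed, at most 10 in all, crops included, and the job is handed in when it is done.

```bash
mkdir -p pics; ls; cat > h.py <<'E'
import numpy as np, cv2
from station import ctrl
from scipy.spatial.transform import Rotation as R
def cap(n):
    s=ctrl.state(); c=ctrl.capture(n); c['s']=s; return c
def save(c,f): cv2.imwrite(f,c['color'][:,:,::-1])
def cam(c):
    f=200/np.tan(np.radians(c['vfov'])/2)
    K=np.array([[f,0,c['cx']],[0,f,c['cy']],[0,0,1]])
    if 'mount' in c:
        T=np.eye(4); q=c['s']['eef_rot']; T[:3,:3]=R.from_quat([q[1],q[2],q[3],q[0]]).as_matrix(); T[:3,3]=c['s']['position']
        M=np.linalg.inv(T@np.array(c['mount'])); return K,M[:3,:3],M[:3,3]
    return K,R.from_rotvec(np.ravel(c['rvec'])).as_matrix(),np.ravel(c['tvec'])
def onz(c,u,v,z):
    K,Rm,t=cam(c); o=-Rm.T@t; d=Rm.T@np.linalg.solve(K,[u,v,1.]); return o+d*(z-o[2])/d[2]
def proj(c,p):
    K,Rm,t=cam(c); q=K@(Rm@np.array(p)+t); return q[:2]/q[2]
E
python3 - <<'E'
from h import *
for n in['side','top','wrist']:
    c=cap(n); save(c,f'pics/{n}0.png')
    K,Rm,t=cam(c); print(n,c['vfov'],-Rm.T@t)
    for q in['lever_tab','start_button_top','pot_center','bracket_center','dryer']:
        for d in ctrl.trace(n,q):
            r=d['region']; ys,xs=np.nonzero(r); print(q,round(d['p'],2),d['box'],xs.mean().round(),ys.mean().round(),len(xs))
print(ctrl.state()['eef_rot'])
E
```

```text
pics
side 45.860401560429224 [-0.08121182 -0.81049583  0.97608471]
lever_tab 0.47 [314.3, 191.7, 23.6, 18.3] 327.0 197.0 229
start_button_top 0.52 [346.4, 225.6, 13.8, 13.1] 355.0 233.0 98
pot_center 0.8 [283.1, 177.4, 13.8, 21.8] 288.0 187.0 235
pot_center 0.5 [307.7, 164.3, 14.5, 12.5] 312.0 169.0 99
bracket_center 0.63 [369.0, 207.2, 13.3, 18.3] 378.0 216.0 195
dryer 0.71 [273.1, 157.4, 142.5, 125.2] 346.0 219.0 11204
top 42.29066461928751 [0.40513061 0.03746441 1.81766163]
lever_tab 0.55 [320.5, 201.6, 21.5, 12.4] 330.0 206.0 240
start_button_top 0.54 [375.0, 209.7, 5.8, 7.7] 378.0 214.0 48
pot_center 0.74 [445.1, 175.0, 38.8, 48.5] 461.0 200.0 646
pot_center 0.62 [258.9, 194.4, 14.1, 20.0] 267.0 205.0 189
pot_center 0.58 [255.2, 164.0, 19.4, 22.1] 265.0 174.0 252
bracket_center 0.42 [373.6, 185.9, 7.9, 7.5] 378.0 190.0 108
dryer 0.93 [284.2, 136.5, 108.9, 111.7] 339.0 192.0 8070
wrist 63.00082083446788 [0.1318689  0.56270977 0.37382753]
[2.70673823e-05 1.76485393e-01 9.84303258e-01 4.52855975e-05]
```

```bash
python3 - <<'E'
import cv2
a=cv2.imread('pics/top0.png')[90:290,220:500]; b=cv2.imread('pics/side0.png')[130:300,240:460]
cv2.imwrite('pics/a.png',cv2.resize(a,(784,560),interpolation=3)); cv2.imwrite('pics/b.png',cv2.resize(b,None,fx=3.5,fy=3.5,interpolation=3)[:600,:])
E
```

```text
(no output)
```

View pics/a.png

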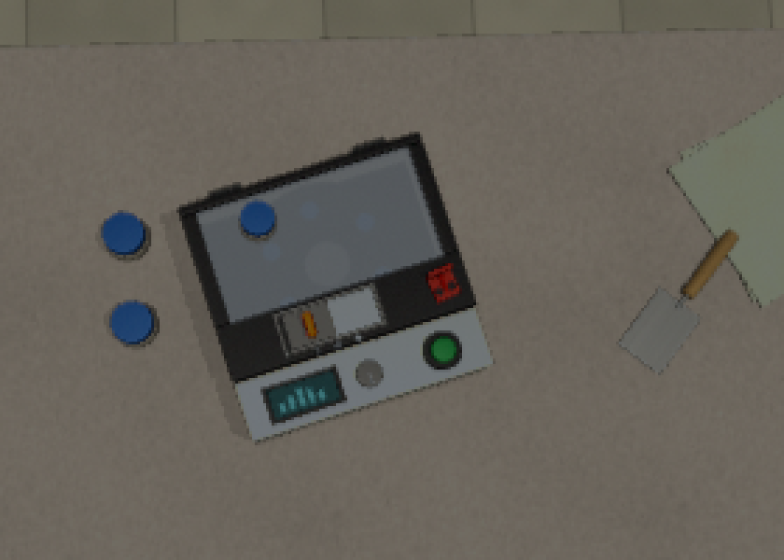

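View pics/b.png

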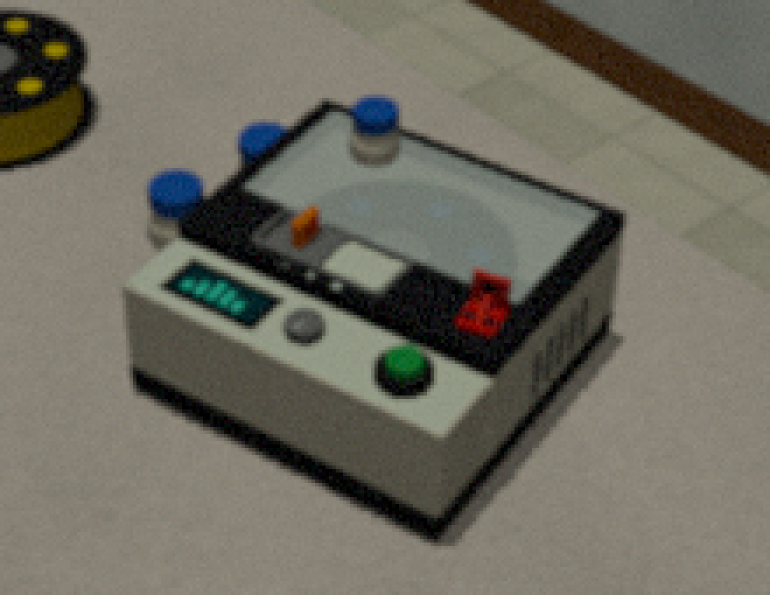

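The top crop shows the orange tab at full-picture pixel (330,205), the green button at (378,215), the grey dial at (352,223) and the bracket at (378,190). The lid jar is at (312,168), and two larger look-alike jars stand on the table at (264,174) and (267,205). There is only one orange tab and one green round button, so neither target is ambiguous, and the side crop confirms both.

```bash
python3 - <<'E'
from h import *
from scipy.optimize import least_squares
t=cap('top'); s=cap('side')
T=lambda a,b:(220+a/2.8,90+b/2.8); S=lambda a,b:(240+a/3.5,130+b/3.5)
obs=[(t,T(254,441),(-.145,.15,.122)),(t,T(492,362),(-.145,-.15,.122)),(t,T(180,210),(.145,.15,.138)),(t,T(418,135),(.145,-.15,.138)),
(t,T(310,323),(-.036,.045,.162)),(t,T(442,350),(-.11,-.095,.13)),(t,T(370,373),(-.11,-.005,.134)),
(s,S(445,435),(-.145,-.15,.122)),(s,S(126,290),(-.145,.15,.122)),(s,S(622,215),(.145,-.15,.138)),(s,S(405,362),(-.11,-.095,.13)),(s,S(306,225),(-.036,.045,.155)),(s,S(304,323),(-.11,-.005,.134))]
def w(p,q): c,n=np.cos(p[2]),np.sin(p[2]); return [p[0]+c*q[0]-n*q[1],p[1]+n*q[0]+c*q[1],q[2]]
f=lambda p:np.concatenate([proj(c,w(p,q))-u for c,u,q in obs])
r=least_squares(f,[.45,0,-.3],loss='soft_l1'); p=r.x; print(p,np.degrees(p[2])); print(f(p).reshape(-1,2).round(1).tolist())
for q in[(-.036,.045,.167),(-.036,-.005,.167),(-.11,-.095,.13)]: print(np.round(w(p,q),4))
st=ctrl.state(); q=st['eef_rot']; print(R.from_quat([q[1],q[2],q[3],q[0]]).as_matrix().round(3), st['position'])
E
```

```text
[ 0.60438258 -0.0332708   0.2955055 ] 16.931218026063835
[[0.1, 0.7], [1.9, 0.0], [-1.2, -0.9], [0.1, -2.4], [0.3, 0.1], [0.7, -0.7], [0.4, -0.3], [-0.5, 0.3], [-2.4, -1.6], [0.9, -1.4], [-0.4, 2.3], [-0.7, 0.4], [-0.3, -0.6]]
[ 0.5568 -0.0007  0.167 ]
[ 0.5714 -0.0485  0.167 ]
[ 0.5268 -0.1562  0.13  ]
[[-0.938  0.347  0.   ]
 [ 0.347  0.938  0.   ]
 [-0.     0.    -1.   ]] [0.19980164 0.53921585 0.20522263]
```

```bash
for i in 1 2 3; do :; done
python3 -m inch '[[0,-0.2,-0.145,0,0],[0,-0.5,-0.35,0,0],[0,-0.825,-0.58,0,0],[0,-0.825,-0.58,0,0]]' 30
python3 -m inch '[[0,-0.3,-0.21,0,0],[0,-0.6,-0.42,0,0],[0,-0.825,-0.58,0,0],[0,-0.825,-0.58,0,0]]'
python3 -m inch '[[0,-0.3,-0.21,0,0],[0,-0.6,-0.42,0,0],[0,-0.825,-0.58,0,0],[0,-0.825,-0.58,0,0]]'
python3 -m inch '[[0,-0.3,-0.21,0,-0.15],[0,-0.6,-0.42,0,-0.3],[0,-0.825,-0.57,0,-0.45],[0,-0.825,-0.57,0,-0.62],[0,-0.825,-0.57,0,-0.62],[0,-0.825,-0.57,0,-0.62],[0,-0.825,-0.57,0,-0.62]]'
python3 - <<'E'
from h import *
for n in['wrist']:
    c=cap(n); save(c,f'pics/{n}1.png')
    st=c['s']; q=st['eef_rot']; M=R.from_quat([q[1],q[2],q[3],q[0]]).as_matrix(); print(M.round(3), st['position'],st['width'],st['joints'],st['time_s'])
    for q in['lever_tab','start_button_top']:
        for d in ctrl.trace(n,q):
            ys,xs=np.nonzero(d['region']); print(q,d['p'],d['box'],onz(c,xs.mean(),ys.mean(),.165 if q[0]=='l' else .13))
    for p in[(.5568,-.0007,.167),(.5268,-.1562,.13)]: print(proj(c,p))
E
```

```text
time_s: 1.5
position: [0.2875, 0.4119, 0.2055]
eef_rot: [0.0, 0.179, 0.984, -0.0]
contact_force: [0.4, 0.1, 0.6]
width: 0.146
grasp_force: 0.0
time_s: 2.0
position: [0.3726, 0.289, 0.2053]
eef_rot: [0.0, 0.178, 0.984, 0.0]
contact_force: [0.2, 0.4, 0.5]
width: 0.001
grasp_force: 0.0
time_s: 2.5
position: [0.4585, 0.1651, 0.2051]
eef_rot: [0.0, 0.178, 0.984, 0.0]
contact_force: [-0.5, 0.1, 0.5]
width: -0.004
grasp_force: 0.0
time_s: 3.38
position: [0.5433, 0.0435, 0.2054]
eef_rot: [0.0, -0.147, 0.989, 0.0]
contact_force: [-0.7, -0.2, -0.4]
width: -0.002
grasp_force: 0.0
[[-0.957 -0.29   0.   ]
 [-0.29   0.957  0.   ]
 [-0.     0.    -1.   ]] [0.54327661 0.04348977 0.20538993] -0.0015529131361465762 [-6.75910159e-02  2.54495571e-01 -3.30320822e-02  1.28304085e+00
  2.54767738e-04 -3.62114919e-01] 3.375
lever_tab 0.88 [218.5, 177.8, 77.6, 62.0] [5.47152432e-01 5.39466693e-05 1.65000000e-01]
start_button_top 0.57 [24.0, 76.4, 55.3, 46.0] [ 0.52589099 -0.16370503  0.13      ]
[253.38705549 219.4841076 ]
[ 61.62853004 104.98516223]
```

View pics/wrist1.png

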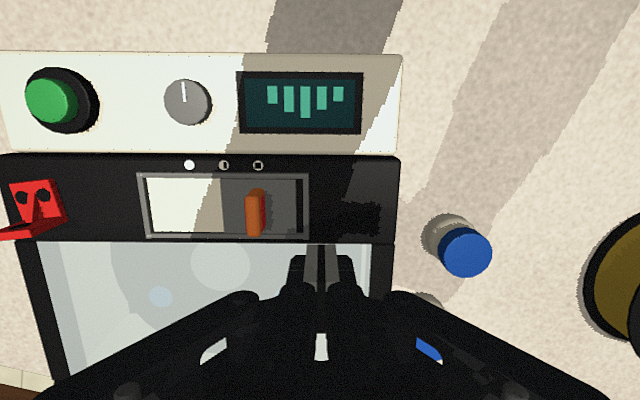

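The wrist view shows the tab at (256,214), within a few mm of where I predicted, with the shut fingers at (322,270) on its free +y side. The green button is at (51,100). I'll go down to z of about 0.150 and push towards -y.

```bash
python3 -m inch '[[0,0,0,0.12,0],[0,0,0,0.25,0],[0,0,0,0.37,0],[0,0,0,0.37,0],[0,0,0,0.37,0]]'
python3 -m inch '[[0,0,-0.05,0,0],[0,0,-0.1,0,0],[0,0,-0.14,0,0],[0,0,-0.17,0,0],[0,0,-0.2,0,0],[0,0,-0.22,0,0],[0,0,-0.24,0,0]]'
python3 -m inch '[[0,0,-0.02,0,0],[0,0,-0.04,0,0],[0,0,-0.06,0,0],[0,0,-0.08,0,0],[0,0,-0.1,0,0]]'
cat > m.py <<'E'
from h import *
import sys
c=cap('wrist'); save(c,f'pics/{sys.argv[1]}.png')
d,yaw=np.array([.60438,-.03327]),.2955
Rz=np.array([[np.cos(yaw),-np.sin(yaw)],[np.sin(yaw),np.cos(yaw)]])
print('tcp in dryer',Rz.T@(np.array(c['s']['position'][:2])-d))
h=cv2.cvtColor(c['color'],cv2.COLOR_RGB2HSV)
m=cv2.inRange(h,(7,150,60),(17,255,255)); m[380:]=0
n,l,st,ce=cv2.connectedComponentsWithStats(m)
for i in range(1,n):
    if st[i,4]>80: print('orange',st[i],Rz.T@(onz(c,*ce[i],.158)[:2]-d))
E
python3 m.py w2
```

```text
time_s: 4.15
position: [0.5439, 0.0423, 0.1504]
eef_rot: [0.0, -0.147, 0.989, -0.0]
contact_force: [0.0, 0.9, 0.5]
width: -0.002
grasp_force: 0.0
time_s: 5.03
position: [0.554, 0.0078, 0.1497]
eef_rot: [-0.0, -0.147, 0.989, 0.0]
contact_force: [-0.8, -0.7, 0.3]
width: -0.003
grasp_force: 0.0
time_s: 5.65
position: [0.5585, -0.0067, 0.1497]
eef_rot: [0.0, -0.147, 0.989, 0.0]
contact_force: [0.7, -0.0, -0.4]
width: -0.001
grasp_force: 0.0
tcp in dryer [-0.03618281  0.03883005]
orange [323 212  20  43 663] [-0.04630974  0.04426879]
```

View pics/w2.png

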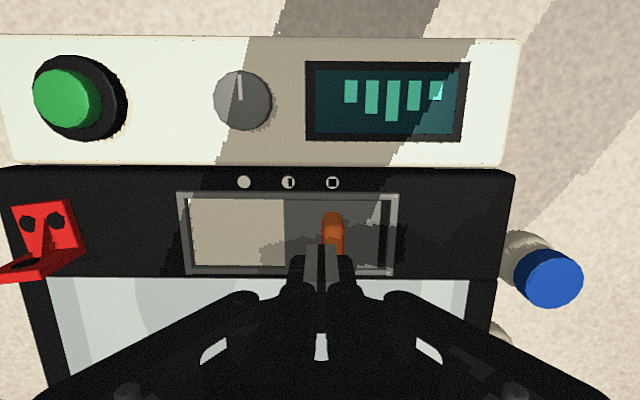

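The picture shows the tab upright at (333,230), in front of the fingertips at (322,250), and the lever still shut. The fingers passed without touching it, so my x or z is off. I'll refit the dryer pose from the close wrist views.

```bash
python3 - <<'E'
from h import *
from scipy.optimize import least_squares
c2=cap('wrist'); c1=dict(c2); c1['s']=dict(position=[0.54327661,0.04348977,0.20538993],eef_rot=[0,-.147,.989,0])
t=cap('top'); s=cap('side')
print('tcp px',proj(c2,c2['s']['position']), c2['mount'], c2['cx'],c2['cy'])
for q,u1,u2 in[((-.11,-.095,.13),(51,100),(68,98)),((-.11,-.005,.134),(187,102),(242,100))]:
    print(q)
# features: lid front-left corner, deck front left corner, dial, tab top/base
F=[((-.145,.15,.122),(402,55),(519,40)),((-.11,-.005,.134),(188,102),(242,99)),((-.072,.15,.138),(399,158),(514,172)),((-.145+.073,.15,.122),(396,152),(506,165))]
def w(p,q): c,n=np.cos(p[2]),np.sin(p[2]); return [p[0]+c*q[0]-n*q[1],p[1]+n*q[0]+c*q[1],q[2]+p[3]]
f=lambda p:np.concatenate([np.r_[proj(c1,w(p,q))-a,proj(c2,w(p,q))-b] for q,a,b in F])
p0=[.60438,-.03327,.2955,0]; print(f(p0).reshape(-1,4).round(0))
r=least_squares(f,p0,loss='soft_l1'); print(r.x,f(r.x).reshape(-1,4).round(1))
for q in[(-.036,.045,.167),(-.036,.045,.142)]: print(proj(c1,w(r.x,q)),proj(c2,w(r.x,q)),proj(c2,w(p0,q)))
E
```

```text
tcp px [322.62486375 242.10521502] [[-5.48128432e-04 -9.59357906e-01 -2.82191616e-01  7.27640568e-02]
 [ 9.99999023e-01 -8.88781219e-04  1.07916527e-03 -1.18306202e-03]
 [-1.28611235e-03 -2.82190748e-01  9.59357456e-01 -1.68565403e-01]
 [ 0.00000000e+00  0.00000000e+00  0.00000000e+00  1.00000000e+00]] 320.8230857898343 202.28199975784008
(-0.11, -0.095, 0.13)
(-0.11, -0.005, 0.134)
[[ 3. -2.  8. -3.]
 [-3.  3. -0.  5.]
 [ 4.  1.  7.  2.]
 [ 2.  4. -1.  4.]]
[ 0.6029154  -0.03563224  0.2837625  -0.00600007] [[ 0.6 -1.1  0.9 -1.5]
 [-0.4 -0.3  1.2  1.4]
 [ 0.8 -0.5 -0.8 -0.3]
 [-1.   2.4 -7.3  1.8]]
[252.9060512  214.46202447] [332.50991645 248.1883289 ] [335.68798344 255.93651133]
[259.42245476 204.01533959] [331.0281348  230.72806464] [333.76284424 237.0072875 ]
```

```bash
python3 - <<'E'
from h import *
c=cap('wrist');s=cap('side')
a=cv2.resize(c['color'][190:290,270:390],(600,500),interpolation=cv2.INTER_CUBIC)[:,:,::-1]
b=s['color'][130:230,280:380][:,:,::-1]; b=cv2.resize(b,(500,500),interpolation=cv2.INTER_CUBIC)
cv2.imwrite('pics/d.png',cv2.resize(np.hstack([a,b]),(800,364)))
print(proj(s,c['s']['position']),c['s']['position'])
p=[.60438,-.03327,.2955]
def w(q): k,n=np.cos(p[2]),np.sin(p[2]); return [p[0]+k*q[0]-n*q[1],p[1]+n*q[0]+k*q[1],q[2]]
for q in[(-.051,.045,.167),(-.021,.045,.167),(-.051,.045,.142),(-.021,.045,.142)]: print(proj(c,w(q)))
E
```

```text
[328.44678086 196.9568297 ] [ 0.55836577 -0.00653757  0.14965672]
[335.03691453 228.4693943 ]
[334.42873122 282.44513567]
[333.1350839  212.66596088]
[332.68516306 260.65528465]
```

View pics/d.png

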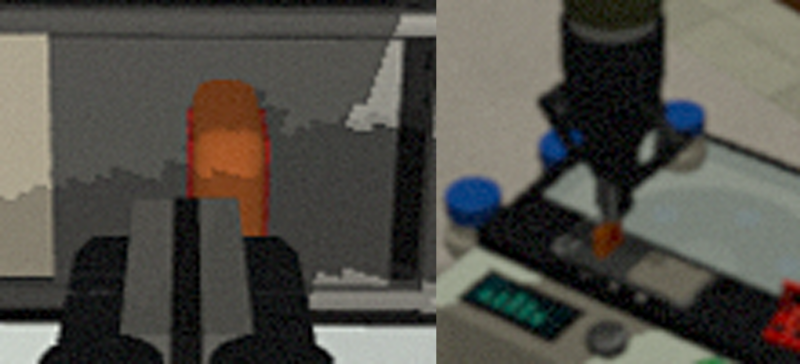

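The crop shows the grey fingertips covering part of the tab's top from above. Their front edge is at row 244, well below where tips at z 0.15 would appear. The real tips therefore sit about 20 mm above the reported TCP and passed over the tab. I'll back off and feel downward in small steps.

```bash
python3 -m inch '[[0,0,0.1,0,0],[0,0,0.2,0,0],[0,0,0.28,0,0],[0,0,0.28,0,0]]' | head -2
python3 -m inch '[[0,0,0,0.02,0],[0,0,0,0.03,0],[0,0,0,0.03,0],[0,0,0,0.03,0]]' | grep -E 'pos|contact'
for i in 1; do python3 -m inch '[[0,0,0,0.01,0],[0,0,0,0.01,0]]' | grep -E 'pos|contact'; done
python3 - <<'E'
from h import *
c=cap('wrist');s=cap('side');P=np.array(c['s']['position'])
print(P,c['s']['contact_force'],proj(s,P),proj(s,P+[0,0,.02]))
a=cv2.resize(c['color'][170:290,250:390],(700,600),interpolation=cv2.INTER_CUBIC)[:,:,::-1]
b=s['color'][140:210,290:360][:,:,::-1]; b=cv2.resize(b,(600,600),interpolation=cv2.INTER_CUBIC)
cv2.imwrite('pics/e.png',cv2.resize(np.hstack([a,b]),None,fx=.6,fy=.6))
E
```

```text
time_s: 6.45
position: [0.5458, 0.0351, 0.1498]
position: [0.5462, 0.0335, 0.1451]
contact_force: [-0.4, 0.6, -0.2]
position: [0.5461, 0.0337, 0.1436]
contact_force: [-0.9, 0.7, -0.1]
[0.54613999 0.03367616 0.14356207] [-0.88139794  0.67577033 -0.07446105] [316.21136743 193.48758525] [316.03797101 187.91082307]
```

View pics/e.png

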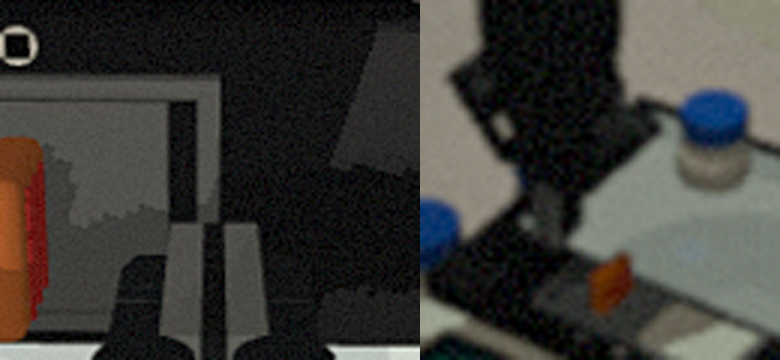

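The side view puts the fingertips about 18 mm above the reported TCP: the tip is at pixel (316,188), while the TCP projects to (316,193.5). They are clear of the tab's +y side, so I'll lower 12 mm more with force checks and then push.

```bash
python3 -m inch '[[0,0,0,0.02,0],[0,0,0,0.04,0],[0,0,0,0.05,0],[0,0,0,0.05,0]]' | grep -E 'pos|contact'
python3 -m inch '[[0,0,0,0.01,0],[0,0,0,0.02,0],[0,0,0,0.03,0],[0,0,0,0.03,0]]' | grep -E 'pos|contact'
python3 -m inch '[[0,0,-0.04,0,0],[0,0,-0.08,0,0],[0,0,-0.12,0,0],[0,0,-0.15,0,0]]' | grep -E 'pos|contact'
python3 -m inch '[[0,0,-0.02,0,0],[0,0,-0.04,0,0],[0,0,-0.06,0,0],[0,0,-0.08,0,0]]' | grep -E 'pos|contact'
python3 m.py w3
```

```text
position: [0.546, 0.0338, 0.136]
contact_force: [-0.9, 0.5, 0.5]
position: [0.5461, 0.0338, 0.1315]
contact_force: [-0.0, 0.8, -0.6]
position: [0.5525, 0.0129, 0.1317]
contact_force: [-1.5, 5.5, 1.9]
position: [0.5564, -0.0, 0.1317]
contact_force: [0.6, 0.6, -0.2]
tcp in dryer [-0.03624544  0.04577837]
orange [ 272  223   25   73 1223] [-0.0415892   0.02636244]
```

```bash
python3 -m inch '[[0,0,-0.03,0,0],[0,0,-0.06,0,0],[0,0,-0.08,0,0],[0,0,-0.1,0,0],[0,0,-0.12,0,0]]' | grep -E 'pos|contact'
python3 -m inch '[[0,0,-0.015,0,0],[0,0,-0.03,0,0],[0,0,-0.045,0,0],[0,0,-0.06,0,0]]' | grep -E 'pos|contact'
python3 m.py w4
```

```text
position: [0.5612, -0.0158, 0.1317]
contact_force: [-0.5, 4.4, 0.6]
position: [0.5644, -0.0258, 0.1317]
contact_force: [0.7, 1.0, -1.0]
tcp in dryer [-0.0361154   0.01876426]
orange [ 259  222   27   74 1540] [-0.03913631 -0.00589356]
```

```bash
python3 -m inch '[[0,0,0.03,-0.05,0],[0,0,0.03,-0.2,0],[0,0,0.03,-0.35,0],[0,0.1,-0.1,-0.4,0],[0,0.25,-0.4,-0.4,0],[0,0.49,-0.7,-0.4,0],[0,0.49,-0.76,-0.4,0],[0,0.49,-0.76,-0.4,0],[0,0.49,-0.76,-0.4,0]]' | grep -E 'pos|contact|time'
python3 m.py w5
python3 - <<'E'
from h import *
t=cap('top')
for d in ctrl.trace('top','lever_tab'):print(d['p'],d['box'])
c=cap('wrist')
h=cv2.cvtColor(c['color'],cv2.COLOR_RGB2HSV); m=cv2.inRange(h,(45,120,50),(75,255,255)); n,l,s,ce=cv2.connectedComponentsWithStats(m)
P=np.array(c['s']['position']); q=c['s']['eef_rot']; M=R.from_quat([q[1],q[2],q[3],q[0]]).as_matrix()
for i in range(1,n):
    if s[i,4]>80:
        for z in(.126,.132): p=onz(c,*ce[i],z); print(s[i],p,'tool units',M.T@(p-P)/.15)
E
```

```text
time_s: 11.65
position: [0.5271, -0.1544, 0.1918]
contact_force: [-0.9, 0.3, 1.3]
tcp in dryer [-0.10922126 -0.09338319]
orange [432 286  25  30 413] [-0.05029534 -0.00663227]
0.65 [285.1, 137.1, 96.1, 107.4]
0.57 [335.3, 194.4, 19.0, 15.3]
[ 299  186   42   43 1396] [ 0.52785773 -0.15626121  0.126     ] tool units [-0.00115619 -0.0142606   0.43789475]
[ 299  186   42   43 1396] [ 0.526064   -0.15678512  0.132     ] tool units [ 0.01129905 -0.01409697  0.39789427]
```

View pics/w5.png

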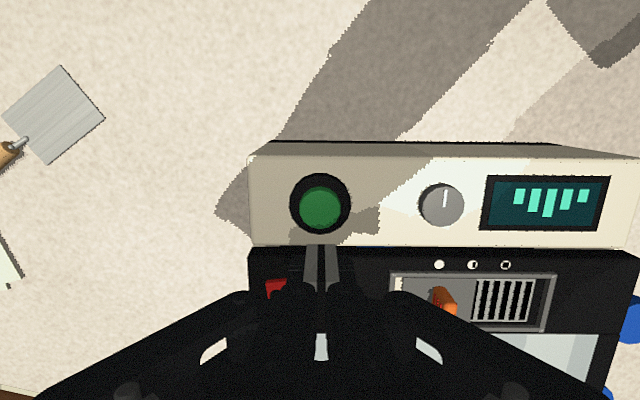

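The grille is fully exposed and the tab at (440,298) is at the open stop. The button at (320,207) is straight below the fingers. I'll descend and press it in small force-checked steps.

```bash
python3 -m inch '[[0,0,-0.014,0.12,0],[0,0.005,-0.014,0.25,0],[0,0.005,-0.014,0.36,0],[0,0.005,-0.014,0.44,0],[0,0.005,-0.014,0.47,0],[0,0.005,-0.014,0.47,0]]' | grep -E 'pos|contact'
python3 -m inch '[[0,0,0,0.01,0],[0,0,0,0.02,0],[0,0,0,0.03,0],[0,0,0,0.03,0]]' | grep -E 'pos|contact'
python3 -m inch '[[0,0,0,0.01,0],[0,0,0,0.02,0],[0,0,0,0.02,0]]' | grep -E 'pos|contact'
```

```text
position: [0.5268, -0.1576, 0.1212]
contact_force: [-0.2, 0.1, -0.7]
position: [0.527, -0.1579, 0.117]
contact_force: [0.3, -0.1, 2.1]
position: [0.527, -0.158, 0.1139]
contact_force: [-0.2, 0.3, 4.6]
```

```bash
python3 -m inch '[[0,0,0,0.007,0],[0,0,0,0.007,0],[0,0,0,0.007,0]]' | grep -E 'pos|contact'
python3 -m inch '[[0,0,0,0.007,0],[0,0,0,0.007,0],[0,0,0,0.007,0]]' | grep -E 'pos|contact'
```

```text
position: [0.5269, -0.1579, 0.1128]
contact_force: [0.4, 0.4, 4.9]
position: [0.527, -0.1579, 0.1119]
contact_force: [-0.0, 1.0, 5.3]
```

```bash
python3 -m inch '[[0,0,0,0.007,0],[0,0,0,0.007,0],[0,0,0,0.007,0]]' | grep -E 'pos|contact'
python3 -m inch '[[0,0,0,0.005,0],[0,0,0,0.005,0],[0,0,0,0.005,0]]' | grep -E 'pos|contact'
```

```text
position: [0.527, -0.158, 0.1118]
contact_force: [-1.4, 1.1, 11.1]
position: [0.5271, -0.158, 0.1117]
contact_force: [-2.6, 1.1, 15.7]
```

The force climbed sharply with no further travel, so the button is fully down. Next I'll lift away and check.

```bash
python3 -m inch '[[0,0,0,-0.05,0],[0,0,0,-0.2,0],[0,0,0,-0.5,0],[0,0,0,-0.8,0],[0,0,0,-0.8,0],[0,0,0,-0.8,0],[0,0,0,-0.8,0]]' | grep -E 'pos|contact|time'
python3 m.py w6
python3 - <<'E'
from h import *
t=cap('top'); a=cv2.imread('pics/top0.png'); b=cv2.imread('pics/w6.png')
x=t['color'][90:290,220:500][:,:,::-1]
cv2.imwrite('pics/f.png',np.vstack([cv2.resize(np.hstack([a[90:290,220:500],x]),(800,286)),cv2.resize(b,(480,300)).copy() if 0 else cv2.copyMakeBorder(cv2.resize(b,(480,300)),0,0,0,320,0)]))
E
```

```text
time_s: 15.85
position: [0.5256, -0.1573, 0.2278]
contact_force: [-0.3, -0.5, -0.8]
tcp in dryer [-0.11148817 -0.09566323]
orange [421 267  20  40 465] [-0.0428633  -0.00479314]
```

View pics/f.png

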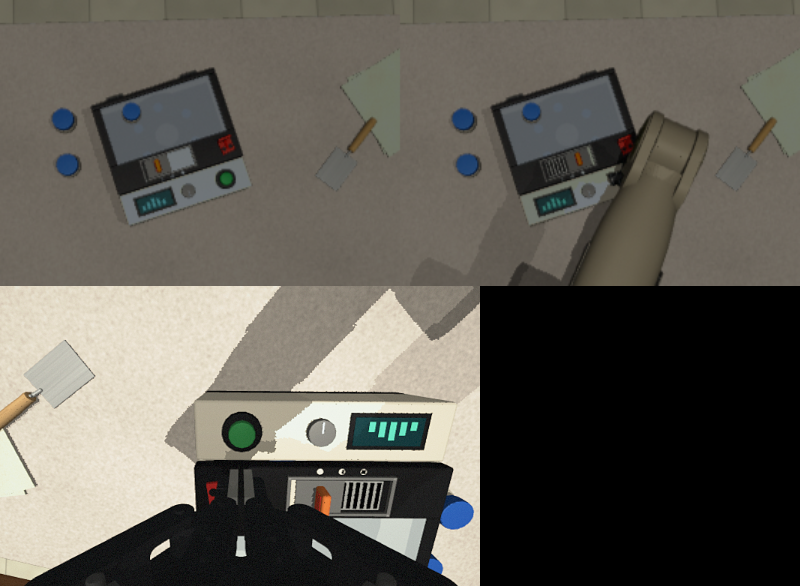

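The before and after top views show the dryer and bystanders where they were. The lever is open with the grille showing, the button is up, and the arm is clear.

```bash
python3 -c "
from station import ctrl
print(ctrl.job_done())"
```

```text
the job is handed in; nothing more can be done
None
```

I pushed the vent lever past the half-open click to its fully open stop, then pressed the start button fully down and released it. I handed the job in at about 16 s; the hand-in gave no verdict, but the last pictures show the button up and the dryer and the jar, bracket and scraper where they were; the spool was outside the final pictures, but the arm never touched it.

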